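# Lower the phone press by one turn

## Task

Bring the foam pad of the small screw press down onto the phone: push the press's hand wheel round by its red handle, clockwise as seen from above, through exactly one full turn, so that the handle comes back to where it started. Push it gently with the fingertips or the outside of the fingers, do not grip it, and leave the phone and the other things on the desk where they are.

Things in the scene. Friction and masses are not known exactly. Their poses are not given: they have to be found in the camera images.
- wheel (a joint): angle of the press's hand wheel in rad; grows when the wheel is pushed clockwise seen from above, one turn is 6.28. It starts anywhere from -1.8 to 1.8. The wheel lies flat (vertical axis) on top of the press, a dark steel ring 132 mm across with three spokes. It turns stiffly (about 2 N at the handle), stays where it is left and does not coast; end stops at -3.0 and 10.0 rad. Each turn clockwise lowers the plate with its yellow foam pad by 6 mm
- hub (a point): centre of the wheel, on its axis, at the top of the hub, 157 mm above the desk. The hub is 30 mm across. The rim's upper edge lies 3 mm lower, 154 mm above the desk. The press under the wheel is fixed to the desk: base 180x160 mm, 18 mm high, two steel columns and a grey bridge whose top is 134 mm above the desk, all below the wheel
- handle_mid (a point): middle of the upright red handle, standing on the wheel's rim at the end of one spoke: a round post 20 mm in diameter, 60 mm from the wheel's axis; its red grip reaches from 158 to 202 mm above the desk, and this point is 182 mm above the desk. It goes round with the wheel, and revolves freely on its own pin
- phone: dark phone, 142x72x10 mm, lying loose on the press's base under the foam pad; origin at the centre of its underside, 22 mm above the desk. Leave it
- screwdriver: small red screwdriver, 13x111x13 mm, lying on the desk; origin under its centre. Leave it
- tweezers: light grey tweezers, 14x120x9 mm, lying on the desk; origin under their centre. Leave them
- flux_jar: amber jar with black lid, 39 mm across, 31 mm high; origin at the centre of its underside. Leave it
- solder_reel: reel of solder with black flanges, 52 mm across, 29 mm high; origin at the centre of its underside. Leave it
- bottle: grey bottle with yellow cap, 44 mm across, 101 mm high; origin at the centre of its underside. Leave it
- ssd_drive: flat drive, 70x100x10 mm, lying on the desk; origin at the centre of its underside. Leave it

How it is judged:
On the way:
1. the fingers, pushing on the red handle, have brought it to the far side of the wheel (about half a turn) (distance of handle_mid from where it was at the start of the episode above 0.1 m and value of joint wheel above 0 rad and contact force between the fingers and handle above 0.2 N), for 0.05 s.
At the end, for the whole second after the job is handed in: The wheel has gone one full turn clockwise and rests: the handle is within 15 mm (about 14 degrees) of where it started, and the phone lies within 10 mm of where it was (distance of handle_mid from where it was at the start of the episode below 0.015 m and value of joint wheel between 4 and 8.6 rad and velocity of joint wheel between -0.05 and 0.05 rad/s and distance of phone from where it was at the start of the episode below 0.01 m); the robot touches nothing.
It fails at once if the handle is squeezed or forced (more than 20 N) (contact force between the fingers and handle above 20 N).
It fails at once if the phone is shifted by more than 10 mm (distance of phone from where it was at the start of the episode above 0.01 m).
It fails at once if another thing on the desk is lifted or shifted by more than 20 mm (distance of any of screwdriver, tweezers, flux_jar, solder_reel, bottle, ssd_drive from where it was at the start of the episode above 0.02 m).
It also fails if it takes over 51 s, if anything falls off the work surface, if the arm or the gripper's body presses on something with over 40 N, if the wrist force passes 120 N, or if a joint passes its speed limit or range.

## Robot

A 6-joint arm with a two-finger parallel gripper is mounted at the origin on a cart in front of the work surface, level with it; the furniture and walls round the work are solid. World frame = base frame: x ahead of the robot, y to its left, z up, the work surface at z = 0. Lengths are in m, angles in rad, forces in N, time in s.
With the tool pointing down it reaches from about 0.25 to 0.775 m from the base axis. Payload 4 kg.
Tool frame: the origin (TCP) lies on the centre line of the jaws, within the pads' length; the fingertips stand 25 mm ahead of it and the grasp point (between the pads) lies 6 mm ahead of it; z points along the fingers, y is the line along which they close (so a half turn about z gives the same grasp; the last joint's range is limited). The gripper opens to 94 mm and grips with 3 to 60 N. Pads are 16 mm wide; open, the fingers measure 119 mm over their backs; the gripper's body (75 mm by 177 mm) begins 78 mm behind the grasp point.
Start: joints at [-1.396, 0.087, 1.371, -0, 1.684, -0.103], TCP at [0.151, -0.529, 0.231] pointing down, gripper open.
Joint ranges: [-3.1, 3.1], [-0.76, 2.03], [0.27, 2.55], [-1.08, 4.22], [0.17, 2.65], [-2.57, 2.57]. Speed limits (rad/s): [2.79, 2.79, 3.14, 3.14, 3.14, 3.14].

## Interface

Orientations are given as [roll, pitch, yaw] about the fixed x, y, z axes, in that order (R = Rz(yaw) Ry(pitch) Rx(roll)).
In Python, from bench import robot, imaging gives the robot as it stands. The module is installed in compiled form; this text tells all that it offers.
- The arm moves only by the tool drive_tool, never from a script. Its argument "series" is a list of rows, each a list of 3 entries, a list of its own where there are three numbers: the finger opening in m, from 0 to 0.094, then the shift along the tool's x, y, z in m, then the turn, a rotation vector about the tool's x, y, z in rad. A call has 1 to 5 rows; each row is the pose to reach, as a shift and turn from the pose commanded when the call began, along the tool's axes at that moment; what a row does not reach only later rows make up. A row lasts 1/8 s, in which the tool goes at most 62.5 mm and 10.7 degrees, less where a joint would pass 70% of its speed; a pose out of reach is approached as far as the arm can. A call with a gripper value outside its range is refused whole. The fingers move at their own pace and stop on an object; the grip force is fixed at half the most. Time passes only in rows, so rows that repeat a pose let the fingers close. It gives the time, the measured TCP pose, the force, the opening and the grip force at its end, in the units of the state.
- robot.get_obs(): the state, without advancing time (a new reading comes with each control period).
- imaging.snapshot(name): name is "scene" or "side" or "wrist"; returns the picture (480x640x3 uint8, red, green, blue); there is no depth.
- imaging.get_calibration(name): a dict with "intrinsics" (3x3 intrinsics, pixels), "position" and "rotation" of the camera in the world. Camera axes: x right, y up, looking along -z (the intrinsics and any distortion apply to the point x, -y, -z); pixel columns grow to the right and rows downward; lengths in m; the calibration is good to about 2 mm. A picture is of the moment at which its call begins: read the wrist's pose just before it. get_calibration takes no time and is no camera call; for the wrist camera it gives the pose at the moment of the call.
- robot.close_job(): hands the job in; it is judged then, once.
The state is a dict: "time": time; "joint_positions": joint angles; "qvel": joint speeds; "joint_torque": joint torques, N m; "tool_pos": TCP position; "ee_rot": TCP orientation; "wrist_force": force on the tool from outside, world axes, zero at the start; "wrist_torque": the same for the moment, N m; "width": finger opening in m; "finger_force": force on a finger pad.
Only numpy, scipy, OpenCV 4.12 (cv2) and the standard library are available. Lean on these libraries where they do the work, as an engineer would, in place of code of your own. Each camera call takes 0.05 s, during which the arm holds its last target. There are 200 camera calls.

## Working session

There is one attempt and no reset: what is moved stays moved. The work goes in short steps, Python scripts to look and compute and a tool call to move; the robot and the scene stay as the last step left them, time stands still between calls to the robot, and variables do not carry over. Pictures are saved under pics/ and viewed, at most 10 in all, crops included, and the job is handed in when it is done.

Besides the shell and the picture viewer there is one more tool, called as name(argument=value, ...) on one line, values as JSON. drive_tool: Moves the arm, as the interface text tells. Its arguments: {"type":"object","properties":{"series":{"type":"array"}},"required":["series"]}

```bash
mkdir -p pics; python3 - <<'E'
from bench import robot, imaging
import cv2,numpy as np
o=robot.get_obs();print({k:np.round(v,3).tolist() for k,v in o.items()})
ims=[]
for n in ["scene","side"]:
    im=imaging.snapshot(n);np.save(n,im);c=imaging.get_calibration(n);print(n,{k:np.round(v,3).tolist() for k,v in c.items()})
    cv2.imwrite(f"pics/{n}.png",im[...,::-1])
E
```

```text
{'time': 0.0, 'joint_positions': [-1.396, 0.088, 1.372, -0.0, 1.684, -0.103], 'qvel': [0.0, -0.0, -0.001, 0.001, 0.0, -0.0], 'joint_torque': [0.001, -34.018, -30.243, 0.072, 0.033, -0.0], 'tool_pos': [0.151, -0.528, 0.229], 'ee_rot': [-3.139, -0.0, 0.278], 'wrist_force': [-0.586, 0.071, 0.256], 'wrist_torque': [0.002, -0.002, -0.05], 'finger_force': 0.0, 'width': 0.094}
scene {'intrinsics': [[578.403, 0.0, 318.343], [0.0, 578.403, 240.223], [0.0, 0.0, 1.0]], 'position': [-0.248, -0.904, 1.264], 'rotation': [0.814, 0.014, -0.705]}
side {'intrinsics': [[605.739, 0.0, 326.477], [0.0, 605.739, 235.242], [0.0, 0.0, 1.0]], 'position': [0.341, 1.015, 1.06], 'rotation': [0.853, 0.001, -2.982]}
```

View pics/scene.png

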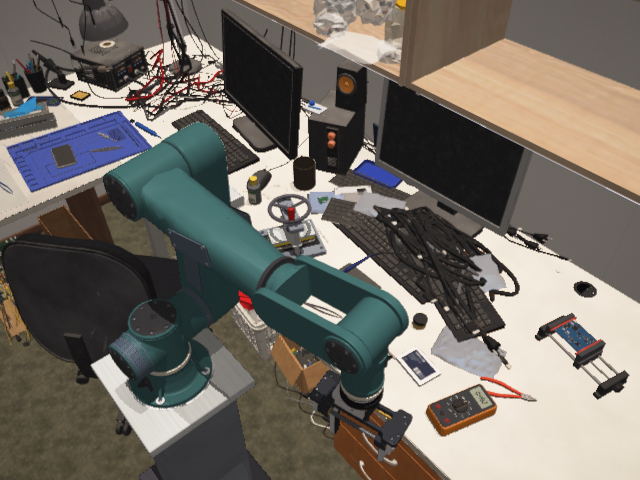

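View pics/side.png

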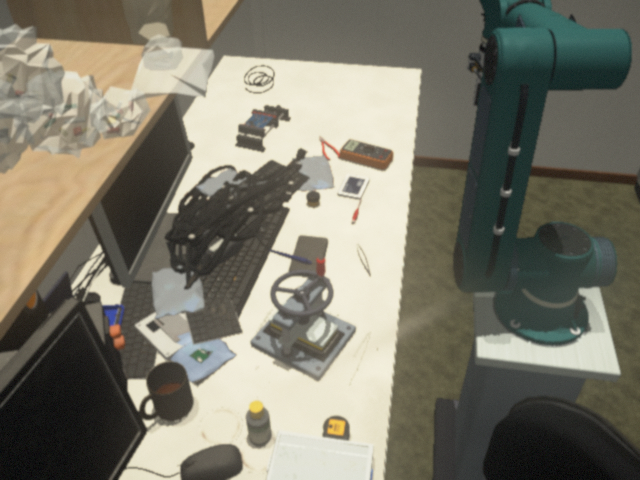

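```bash
cat > h.py <<'E'
import numpy as np,cv2
from scipy.spatial.transform import Rotation as R
from bench import robot, imaging
def ray(n,u,v,z,c=None):
    c=c or imaging.get_calibration(n);K=np.array(c["intrinsics"])
    d=np.linalg.inv(K)@[u,v,1];d=R.from_euler('xyz',c["rotation"]).apply([d[0],-d[1],-d[2]])
    p=np.array(c["position"]);return p+d*(z-p[2])/d[2]
def red(im):
    h=cv2.cvtColor(im,cv2.COLOR_RGB2HSV)
    m=(((h[...,0]<6)|(h[...,0]>174))&(h[...,1]>150)&(h[...,2]>70)).astype(np.uint8)
    return m
E
python3 - <<'E'
from h import *
for n,(a,b,c,d) in {"scene":(240,170,340,270),"side":(240,240,370,390)}.items():
    im=np.load(n+".npy");m=red(im)
    k,l,s,ce=cv2.connectedComponentsWithStats(m)
    for i in range(1,k):
        if s[i,4]>15 and a<ce[i][0]<c and b<ce[i][1]<d: print(n,s[i],ce[i],ray(n,*ce[i],.18))
    cv2.imwrite(f"pics/{n}_c.png",cv2.resize(im[b:d,a:c,::-1],None,fx=4 if n=="side" else 5,fy=4 if n=="side" else 5,interpolation=2))
print(ray("side",303,295,.154),ray("scene",289,209,.154))
E
cd pics; python3 -c "
import cv2,numpy as np
a=cv2.imread('side_c.png');b=cv2.imread('scene_c.png');a=cv2.resize(a,(390,450));b=cv2.resize(b,(400,450)[:1]+(400,));b=cv2.copyMakeBorder(b,0,50,0,0,0);cv2.imwrite('both.png',np.hstack([a,b]))"
```

```text
scene [288 207   6  13  68] [290.64705882 213.23529412] [0.49792405 0.11868579 0.18      ]
[0.52482751 0.18087042 0.154     ] [0.52413078 0.16157478 0.154     ]
```

View pics/both.png

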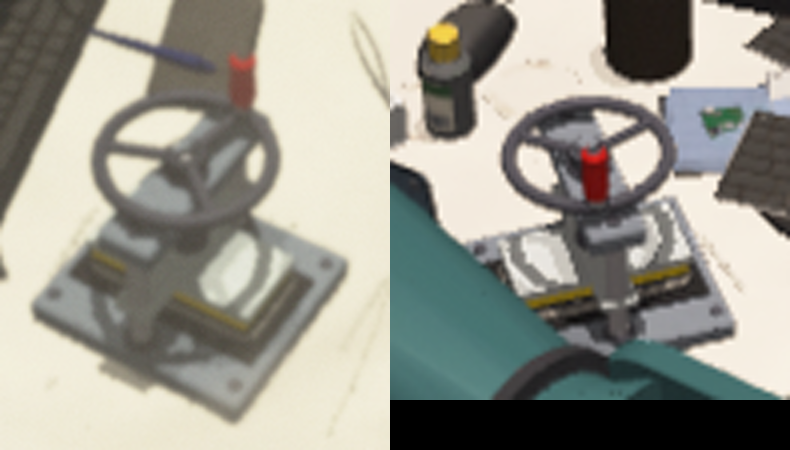

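Side view: ring centred about (302,293), handle (320.7, 258–276). Scene view: ring about (289.5,208.5), handle (290.6,213). I triangulate both.

```bash
python3 - <<'E'
from h import *
def tri(a,b):
    A=[];B=[]
    for n,(u,v) in (("scene",a),("side",b)):
        p=np.array(imaging.get_calibration(n)["position"]);d=ray(n,u,v,0.)-p;d/=np.linalg.norm(d)
        P=np.eye(3)-np.outer(d,d);A.append(P);B.append(P@p)
    return np.linalg.lstsq(np.vstack(A),np.hstack(B),rcond=None)[0]
print("hub",tri((289.5,208.5),(302,293)),ray("scene",289.5,208.5,.152),ray("side",302,293,.152))
print("handle",tri((290.6,213.2),(320.7,267)),ray("scene",290.6,213.2,.181),ray("side",320.7,267,.181))
E
```

```text
hub [0.53026734 0.16878966 0.14719129] [0.52806793 0.16431741 0.152     ] [0.52831459 0.1738356  0.152     ]
handle [0.49834534 0.11967764 0.17915339] [0.49723087 0.1179534  0.181     ] [0.49788727 0.12163789 0.181     ]
```

drive_tool(series=[[0,[0.02,-0.02,-0.03],[0,0,0.1]],[0,[0.06,-0.055,-0.05],[0,0,0.2]],[0,[0.1,-0.09,-0.05],[0,0,0.278]],[0,[0.14,-0.128,-0.05],[0,0,0.278]],[0,[0.18,-0.165,-0.05],[0,0,0.278]]])

```text
time: 0.72
tool_pos: [0.2792, -0.3192, 0.28]
ee_rot: [-3.141, 0.0, -0.001]
wrist_force: [0.4, -0.0, 0.2]
width: 0.0474
finger_force: 0.0
```

drive_tool(series=[[0,[0.027,-0.044,0],[0,0,0]],[0,[0.055,-0.088,0],[0,0,0]],[0,[0.082,-0.132,0],[0,0,0]],[0,[0.109,-0.176,0],[0,0,0]],[0,[0.136,-0.22,0],[0,0,0]]])

```text
time: 1.35
tool_pos: [0.4152, -0.0993, 0.2801]
ee_rot: [3.142, 0.0, -0.0]
wrist_force: [0.1, -0.8, -0.2]
width: 0.0006
finger_force: 0.0
```

drive_tool(series=[[0,[0.027,-0.044,0],[0,0,0]],[0,[0.055,-0.088,0],[0,0,0]],[0,[0.082,-0.132,0],[0,0,0]],[0,[0.109,-0.176,0],[0,0,0]],[0,[0.125,-0.204,0],[0,0,0]]])

```text
time: 1.98
tool_pos: [0.5403, 0.1052, 0.2793]
ee_rot: [3.142, 0.002, 0.002]
wrist_force: [0.2, -0.1, -0.3]
width: 0.0007
finger_force: 0.0
```

```bash
python3 - <<'E'
from h import *
print(robot.get_obs()["joint_positions"].__repr__())
a=[imaging.snapshot(n) for n in ("side","wrist")]
np.save("side2",a[0]);np.save("w2",a[1]);c=imaging.get_calibration("wrist");print(c,robot.get_obs()["tool_pos"])
s=cv2.resize(a[0][220:400,220:400],(480,480))
cv2.imwrite("pics/v2.png",cv2.resize(np.hstack([s,a[1]]),(800,343))[...,::-1])
E
```

```text
array([8.92282023e-02, 8.52786011e-02, 1.27690723e+00, 1.18455049e-04,
       1.78119965e+00, 1.65836026e+00])
{'intrinsics': array([[401.61790992,   0.        , 313.79168113],
       [  0.        , 401.61790992, 241.48642528],
       [  0.        ,   0.        ,   1.        ]]), 'position': array([0.6232269 , 0.10616173, 0.43285132]), 'rotation': array([-2.87347687e-01,  1.40702257e-03, -1.56593159e+00])} [0.5402577  0.1056215  0.27874426]
```

View pics/v2.png

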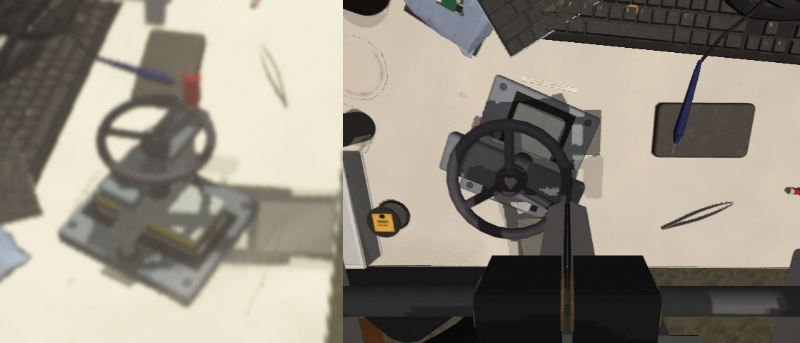

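```bash
python3 - <<'E'
from h import *
print(ray("wrist",234,256,.157),ray("wrist",232.5,249,.154))
for p in [(144,249),(321,249),(232.5,165),(232.5,333)]: print(ray("wrist",*p,.152))
E
```

```text
[0.53044    0.16388127 0.157     ] [0.53479969 0.16532519 0.154     ]
[0.53382061 0.23070142 0.152     ]
[0.53451009 0.10083987 0.152     ]
[0.59500475 0.16255538 0.152     ]
[0.46525955 0.16936719 0.152     ]
```

drive_tool(series=[[0,[0,0,0.045],[0,0,0]],[0,[0,0,0.084],[0,0,0]],[0,[-0.005,0,0.084],[0,0,0]],[0,[-0.01,-0.001,0.084],[0,0,0]]])

```text
time: 2.58
tool_pos: [0.5298, 0.1035, 0.1981]
ee_rot: [3.141, -0.002, -0.001]
wrist_force: [-0.4, 0.9, 1.1]
width: 0.0008
finger_force: 0.0
```

```bash
python3 - <<'E'
from h import *
print(robot.get_obs()["tool_pos"],robot.get_obs()["wrist_force"])
t=lambda th:np.array([.530+.06*np.cos(np.radians(th)),.166+.06*np.sin(np.radians(th))])
p=np.array([.530,.106]);th=-90
for k in range(8):
    r=[]
    for i in range(1,6):
        d=t(th-10*i)-p;r.append([round(d[0],4),round(-d[1],4)])
    th-=50;p=t(th);print(th,r)
E
```

```text
[0.52982191 0.10352251 0.19807966] [-0.44013351  0.87606392  1.0622799 ]
-140 [[np.float64(-0.0104), np.float64(-0.0009)], [np.float64(-0.0205), np.float64(-0.0036)], [np.float64(-0.03), np.float64(-0.008)], [np.float64(-0.0386), np.float64(-0.014)], [np.float64(-0.046), np.float64(-0.0214)]]
-190 [[np.float64(-0.006), np.float64(-0.0086)], [np.float64(-0.0104), np.float64(-0.018)], [np.float64(-0.0131), np.float64(-0.0281)], [np.float64(-0.014), np.float64(-0.0386)], [np.float64(-0.0131), np.float64(-0.049)]]
-240 [[np.float64(0.0027), np.float64(-0.0101)], [np.float64(0.0071), np.float64(-0.0196)], [np.float64(0.0131), np.float64(-0.0281)], [np.float64(0.0205), np.float64(-0.0355)], [np.float64(0.0291), np.float64(-0.0415)]]
-290 [[np.float64(0.0095), np.float64(-0.0044)], [np.float64(0.0196), np.float64(-0.0071)], [np.float64(0.03), np.float64(-0.008)], [np.float64(0.0404), np.float64(-0.0071)], [np.float64(0.0505), np.float64(-0.0044)]]
-340 [[np.float64(0.0095), np.float64(0.0044)], [np.float64(0.018), np.float64(0.0104)], [np.float64(0.0254), np.float64(0.0178)], [np.float64(0.0314), np.float64(0.0264)], [np.float64(0.0359), np.float64(0.0359)]]
-390 [[np.float64(0.0027), np.float64(0.0101)], [np.float64(0.0036), np.float64(0.0205)], [np.float64(0.0027), np.float64(0.0309)], [np.float64(0.0), np.float64(0.041)], [np.float64(-0.0044), np.float64(0.0505)]]
-440 [[np.float64(-0.006), np.float64(0.0086)], [np.float64(-0.0134), np.float64(0.016)], [np.float64(-0.022), np.float64(0.022)], [np.float64(-0.0314), np.float64(0.0264)], [np.float64(-0.0415), np.float64(0.0291)]]
-490 [[np.float64(-0.0104), np.float64(0.0009)], [np.float64(-0.0208), np.float64(0.0)], [np.float64(-0.0309), np.float64(-0.0027)], [np.float64(-0.0404), np.float64(-0.0071)], [np.float64(-0.049), np.float64(-0.0131)]]
```

drive_tool(series=[[0,[-0.01,-0.001,0],[0,0,0]],[0,[-0.02,-0.004,0],[0,0,0]],[0,[-0.03,-0.008,0],[0,0,0]],[0,[-0.039,-0.014,0],[0,0,0]],[0,[-0.046,-0.021,0],[0,0,0]]])

```text
time: 3.2
tool_pos: [0.4828, 0.1251, 0.1965]
ee_rot: [3.141, 0.001, -0.0]
wrist_force: [0.2, -1.9, 2.8]
width: 0.0006
finger_force: 1.1
```

```bash
python3 - <<'E'
from h import *
print(robot.get_obs()["tool_pos"],robot.get_obs()["wrist_force"])
a=[imaging.snapshot(n) for n in ("side","scene")]
cv2.imwrite("pics/v3.png",np.hstack([cv2.resize(a[0][200:380,220:400],(400,400),interpolation=2),cv2.resize(a[1][150:270,230:350],(400,400))])[...,::-1])
E
```

```text
[0.48280769 0.125128   0.19654789] [ 0.21077819 -1.90444367  2.78404049]
```

View pics/v3.png

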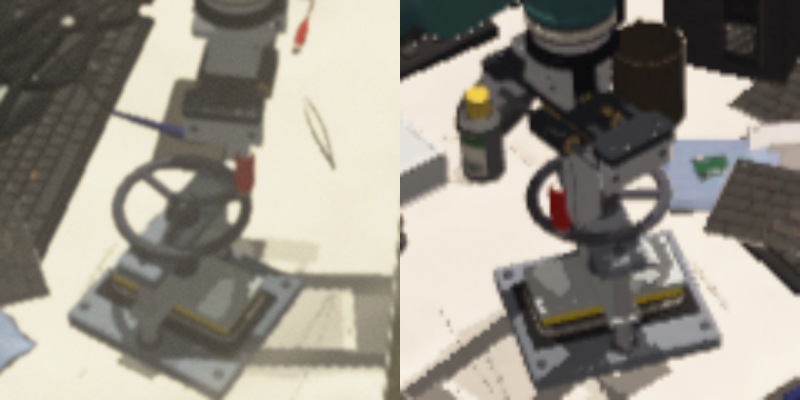

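The side and scene crops show the red handle moved ahead of the closed fingers (side crop about (244,175)), so the wheel is turning. I continue along the arc.

drive_tool(series=[[0,[-0.006,-0.009,0],[0,0,0]],[0,[-0.01,-0.018,0],[0,0,0]],[0,[-0.013,-0.028,0],[0,0,0]],[0,[-0.014,-0.039,0],[0,0,0]],[0,[-0.013,-0.049,0],[0,0,0]]])

```text
time: 3.92
tool_pos: [0.4705, 0.1747, 0.196]
ee_rot: [3.141, 0.001, -0.0]
wrist_force: [0.2, -3.7, -1.0]
width: 0.0004
finger_force: 1.5
```

drive_tool(series=[[0,[0.003,-0.01,0],[0,0,0]],[0,[0.007,-0.02,0],[0,0,0]],[0,[0.013,-0.028,0],[0,0,0]],[0,[0.02,-0.0355,0],[0,0,0]],[0,[0.029,-0.0415,0],[0,0,0]]])

```text
time: 4.55
tool_pos: [0.4999, 0.2165, 0.1962]
ee_rot: [-3.141, 0.001, 0.0]
wrist_force: [-1.9, -0.7, -1.3]
width: 0.0001
finger_force: 1.1
```

```bash
python3 - <<'E'
from h import *
for n in ("side","scene"):
    im=imaging.snapshot(n);k,l,s,ce=cv2.connectedComponentsWithStats(red(im))
    for i in range(1,k):
        if s[i,4]>8 and 230<ce[i][0]<370 and 160<ce[i][1]<370: print(n,s[i],ray(n,*ce[i],.18))
E
```

```text
side [354 212   3   7  11] [ 0.44862495 -0.06075334  0.18      ]
scene [235 282  25  28 386] [ 0.21625851 -0.05814959  0.18      ]
```

drive_tool(series=[[0,[0.0095,-0.0045,0],[0,0,0]],[0,[0.0195,-0.007,0],[0,0,0]],[0,[0.03,-0.008,0],[0,0,0]],[0,[0.04,-0.007,0],[0,0,0]],[0,[0.05,-0.0045,0],[0,0,0]]])

```text
time: 5.28
tool_pos: [0.5503, 0.2198, 0.1965]
ee_rot: [3.141, 0.0, -0.0]
wrist_force: [-4.2, -0.1, 0.7]
width: 0.0005
finger_force: 1.9
```

```bash
python3 - <<'E'
from h import *
a=[imaging.snapshot(n) for n in ("side","scene")]
cv2.imwrite("pics/v4.png",np.hstack([cv2.resize(a[0][200:380,220:400],(400,400),interpolation=2),cv2.resize(a[1][150:270,230:350],(400,400))])[...,::-1])
E
```

```text
(no output)
```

View pics/v4.png

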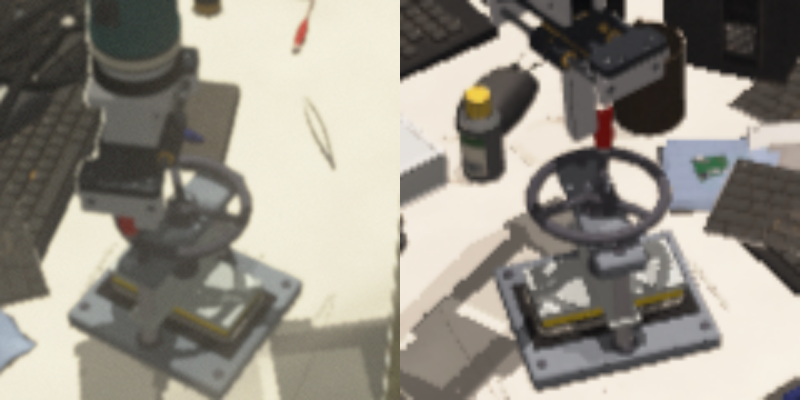

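The handle (side crop (125,225)) is on the far side, still pushed by the fingers. On round.

drive_tool(series=[[0,[0.0095,0.0045,0],[0,0,0]],[0,[0.018,0.0105,0],[0,0,0]],[0,[0.0255,0.018,0],[0,0,0]],[0,[0.0315,0.0265,0],[0,0,0]],[0,[0.036,0.036,0],[0,0,0]]])

```text
time: 6.0
tool_pos: [0.5866, 0.1836, 0.1965]
ee_rot: [-3.141, -0.001, -0.0]
wrist_force: [-1.0, 2.3, 0.1]
width: 0.0004
finger_force: 1.2
```

drive_tool(series=[[0,[0.0025,0.01,0],[0,0,0]],[0,[0.0035,0.0205,0],[0,0,0]],[0,[0.0025,0.031,0],[0,0,0]],[0,[0,0.041,0],[0,0,0]],[0,[-0.0045,0.0505,0],[0,0,0]]])

```text
time: 6.62
tool_pos: [0.5815, 0.1323, 0.1966]
ee_rot: [3.14, -0.001, -0.001]
wrist_force: [1.6, 1.2, -1.5]
width: 0.0006
finger_force: 1.1
```

drive_tool(series=[[0,[-0.006,0.0085,0],[0,0,0]],[0,[-0.0135,0.016,0],[0,0,0]],[0,[-0.022,0.022,0],[0,0,0]],[0,[-0.0315,0.0265,0],[0,0,0]],[0,[-0.0365,0.028,0],[0,0,0]]])

```text
time: 7.25
tool_pos: [0.5441, 0.1053, 0.1966]
ee_rot: [3.141, -0.0, -0.0]
wrist_force: [2.3, 1.2, -0.7]
width: 0.0003
finger_force: 1.1
```

```bash
python3 - <<'E'
from h import *
a=[imaging.snapshot(n) for n in ("side","scene")]
for i,n in enumerate(("side3","scene3")): np.save(n,a[i])
cv2.imwrite("pics/v5.png",np.hstack([cv2.resize(a[0][200:380,220:400],(400,400),interpolation=2),cv2.resize(a[1][150:270,230:350],(400,400))])[...,::-1])
E
```

```text
(no output)
```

View pics/v5.png

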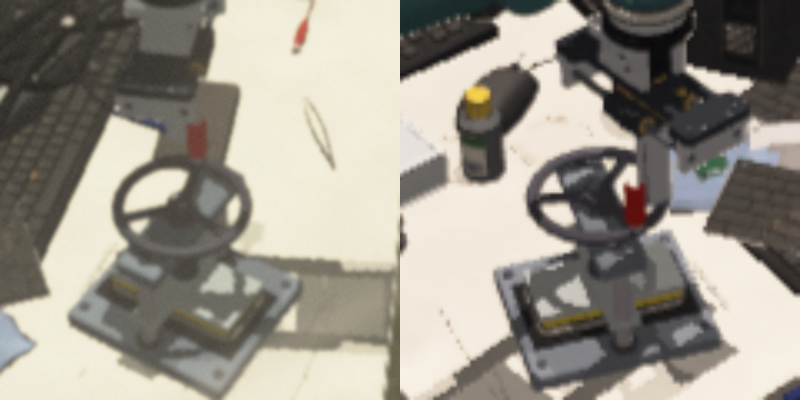

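```bash
cat >> h.py <<'E'
def redscene(im):
    k,l,s,ce=cv2.connectedComponentsWithStats(red(im))
    for i in range(1,k):
        if s[i,4]>15 and 260<ce[i][0]<320 and 180<ce[i][1]<240:
            p=ray("scene",*ce[i],.18);print(s[i],ce[i],p,np.degrees(np.arctan2(p[1]-.166,p[0]-.53)))
E
python3 - <<'E'
from h import *
for n in ("scene","scene3"): redscene(np.load(n+".npy"))
print(ray("side",308.7,263,.181))
E
```

```text
[288 207   6  13  68] [290.64705882 213.23529412] [0.49792405 0.11868579 0.18      ] -124.13471356545834
[298 205   6  13  59] [300.18644068 211.66101695] [0.52292107 0.1059437  0.18      ] -96.72252589132806
[0.52473238 0.11373441 0.181     ]
```

drive_tool(series=[[0,[-0.008,0.001,0],[0,0,0]],[0,[-0.016,0.001,0],[0,0,0]],[0,[-0.023,0,0],[0,0,0]],[0,[-0.027,-0.001,0],[0,0,0]],[0,[-0.027,-0.001,0],[0,0,0]]])

```text
time: 7.98
tool_pos: [0.5171, 0.1067, 0.1964]
ee_rot: [3.141, 0.001, 0.0]
wrist_force: [0.8, -0.2, 0.0]
width: 0.0006
finger_force: 0.3
```

```bash
python3 - <<'E'
from h import *
redscene(imaging.snapshot("scene"))
E
```

```text
[288 207   7  13  66] [290.98484848 213.37878788] [0.49826055 0.1175474  0.18      ] -123.2272770985581
```

Within 1°. I back off and rise.

drive_tool(series=[[0,[0.01,0.002,0],[0,0,0]],[0,[0.02,0.005,0],[0,0,0]],[0,[0.02,0.005,-0.05],[0,0,0]],[0,[0.02,0.005,-0.1],[0,0,0]],[0,[0.02,0.005,-0.1],[0,0,0]]])

```text
time: 8.65
tool_pos: [0.5402, 0.1014, 0.3018]
ee_rot: [-3.141, -0.01, -0.001]
wrist_force: [1.0, -0.1, 0.1]
width: 0.0007
finger_force: 0.0
```

drive_tool(series=[[0,[0,0.05,0],[0,0,0]],[0,[0,0.1,0],[0,0,0]],[0,[0,0.12,0],[0,0,0]],[0,[0,0.12,0],[0,0,0]]])

```text
time: 9.15
tool_pos: [0.5377, -0.0193, 0.2953]
ee_rot: [-3.141, 0.002, -0.003]
wrist_force: [1.0, -0.6, -0.1]
width: 0.0004
finger_force: 0.0
```

```bash
python3 - <<'E'
from h import *
redscene(imaging.snapshot("scene"))
a=imaging.snapshot("side");cv2.imwrite("pics/v6.png",a[...,::-1])
E
```

```text
[288 207   6  13  66] [290.71212121 213.12121212] [0.49837748 0.11895641 0.18      ] -123.90884615436967
```

View pics/v6.png

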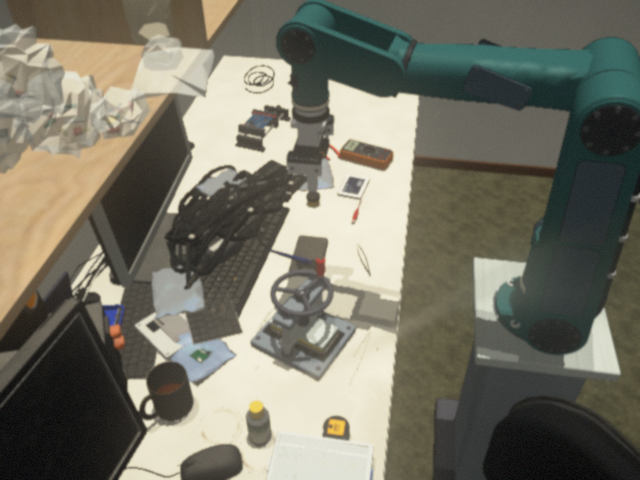

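The handle is back at (320,266), the arm is clear of the press, and everything else is where it was.

```bash
python3 -c "
from bench import robot
print(robot.close_job())"
```

```text
the job is handed in; nothing more can be done
None
```

I pushed the wheel one full turn clockwise by its red handle and handed the job in (no verdict came back); the handle measured within about 1° of its start, the other things on the desk looked unmoved, and I did not measure the phone's position.

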